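# Free the steel beaker from its clamp and hang it to dry

## Robot

A 6-joint arm with a two-finger parallel gripper is mounted at the origin on a cart in front of the work surface, level with it; the furniture and walls round the work are solid. World frame = base frame: x ahead of the robot, y to its left, z up, the work surface at z = 0. Lengths are in m, angles in degrees, forces in N, time in s.
With the tool pointing down it reaches from about 0.4 to 0.825 m from the base axis. Payload 7 kg.
Tool frame: the origin (TCP) lies midway between the tips of the shut fingers; the grasp point (between the pads) lies hold_point_z behind it (hold_point_z is the distance from the TCP to the grasp point, in m); z points along the fingers, y is the line along which they close (so a half turn about z gives the same grasp; the last joint's range is limited). The gripper opens to 88 mm and grips with 3 to 60 N. Pads are 19 mm wide; open, the fingers measure 130 mm over their backs; the gripper's body (78 mm by 193 mm) begins 47 mm behind the grasp point.
Start: joints at [86.981, 20.546, 0.682, 0, -70.136, -16.507], TCP at [0.226, 0.636, 0.227] pointing down, gripper open.
Joint ranges: [-176.03, 176.03], [-82.01, 121.73], [-58.28, 71.71], [-173.87, 95.51], [-174.79, -0.11], [-173.66, 173.66]. Speed limits (degrees/s): [136.94, 136.94, 172.46, 180, 180, 180].

## Interface

Orientations are given as [roll, pitch, yaw] about the fixed x, y, z axes, in that order (R = Rz(yaw) Ry(pitch) Rx(roll)).
In Python, from plant import * gives the robot as it stands.
- The arm moves only by the tool step_arm, never from a script. Its argument "steps" is a list that holds one entry, the list of rows, each a list of 6 numbers: the shift along the tool's x, y, z scaled (see below), then the turn, a rotation vector about the tool's x, y, z scaled (see below). In form: [[[tx, ty, tz, wx, wy, wz], ...]]. A call has 1 to 20 rows; each row is the pose to reach, as a shift and turn from the pose commanded when the call began, along the tool's axes at that moment; what a row does not reach only later rows make up. The controller multiplies each number of a shift by 100 mm and each number of a turn by 0.5 rad. A row lasts 1/10 s, in which the tool goes at most 50 mm and 8.59 degrees, less where a joint would pass 70% of its speed; a pose out of reach is approached as far as the arm can. A call with a number of a shift or a turn outside -1 to 1 is refused whole. A call with a gripper value outside its range is refused whole. "jaw" is the closure in counts, from 0 (fully open) to 255 (shut), set as the call begins (left out, the last holds). The fingers move at their own pace and stop on an object; the grip force is fixed at half the most. Time passes only in rows, so rows that repeat a pose let the fingers close. It gives the time, the measured TCP pose, the force, the opening and the grip force at its end, in the units of the state.
- get_obs(): the state, without advancing time (a new reading comes with each control period).
- snapshot(name): name is "scene" or "top"; returns (picture, depth): 420x560x3 uint8, red, green, blue; 420x560 float32, m along the optical axis (not along the pixel's ray), 0 where there is no reading.
- calibration(name): a dict with "mtx" (3x3 intrinsics, pixels), "rvec" (rotation vector, rad) and "tvec" (3), from world to camera coordinates, as OpenCV has them. Camera axes: x right, y down, z forward; pixel columns grow to the right and rows downward; lengths in m; the calibration is good to about 2 mm. A picture is of the moment at which its call begins. calibration takes no time and is no camera call.
- close_job(): hands the job in; it is judged then, once.
The state is a dict: "clock": time; "joint_pos": joint angles; "qvel": joint speeds; "tau": joint torques, N m; "tool_pos": TCP position; "orientation": TCP orientation; "force": force on the tool from outside, world axes, zero at the start; "moment": the same for the moment, N m; "opening": finger opening in m; "gripper_force": force on a finger pad.
Only numpy, scipy, OpenCV 4.12 (cv2) and the standard library are available. Lean on these libraries where they do the work, as an engineer would, in place of code of your own. Each camera call takes 0.05 s, during which the arm holds its last target. There are 200 camera calls.

## Task

The handled steel beaker is locked in its holder by the finger of a screw clamp that may have a right-hand or a left-hand thread: try the red knob, find which way it gives and wind it open as far as it goes. Then lift the beaker out, stand it upright on the middle of the black mat and let go, and finally take it again another way and hang it by its handle on the hook of the stand, at rest. Leave the flask, the timer and the small vial where they are.

Things in the scene. Friction and masses are not known exactly. Their poses are not given: they have to be found in the camera images.
- holder: Fixed holder: grey base plate 200 x 100 x 8 mm, aluminium splash well (below) and, 105 mm away in +x, a blue column (50 x 48 mm, top 87 mm above the worktop) that carries the red clamp knob. Origin on the worktop at the centre of the well; x from the well to the column, z up. It never moves in a run.
- well (a point): Centre of the well's floor, 8 mm above the worktop. The well's wall has outer radius 36 mm, inner 33 mm, top 76 mm above the worktop, and a slot 27 mm wide in its -x side (away from the column) for the beaker's handle. With the beaker in, 5 mm is left between body and wall: only the handle can be gripped from outside.
- finger_tip (a point): End, at mid-thickness, of the flat steel hold-down finger: 18 mm wide, 8 mm thick, underside 90 mm above the worktop, fixed to the knob and turning with it, 95 mm long from the knob's axis. At the start it points to the holder's -x, reaches 18 mm in over the beaker's rim and keeps the beaker in.
- knob_grip (a point): In the red bar of the clamp knob, on the knob's vertical axis, 128 mm above the worktop. The bar is 44 mm long, 13 mm thick, 36 mm high (from 106 to 142 mm above the worktop) on a black disc of 21 mm radius whose top is 108 mm above the worktop; the point's x axis runs along the bar and turns with the knob; at the start the bar points along the holder's x.
- clamp_knob (a joint): Angle of the clamp knob, 0 at the start (clamped), growing counter-clockwise from above. It gives one way only, to a stop at 1.4 rad plus or minus; the other way it stops hard after about 0.1 rad. Which way differs from run to run and cannot be seen. Friction about 0.1 N m, no spring: it stays where it is left. The finger clears the beaker from about 0.6 rad.
- beaker: Open stainless steel beaker, outside diameter 56 mm, 80 mm high, wall 3 mm, about 0.14 kg, with a side handle at its -x. Origin at the centre of its underside, z up its axis to the mouth. At the start it stands in the well, underside 8 mm above the worktop.
- handle_eye (a point): Centre of the opening in the beaker's handle, at (-44, 0, 39) mm in the beaker's frame. The opening runs through along y, is 49.5 mm high and 32 mm wide (x). The handle is a square loop of flat strap 14 mm wide (along y): its upper arm lies 63.5 to 68.5 mm, its lower arm 9 to 14 mm above the beaker's underside.
- handle_bar (a point): Middle of the handle's upright outer bar, 6 mm thick (x), 14 mm wide (y), at (-63.5, 0, 39) mm in the beaker's frame, 59 mm tall; grip it along y.
- mat: Fixed black rubber mat, 130 x 130 x 4 mm, origin at the centre of its underside on the worktop; top 4 mm above the worktop.
- hook_stand: Fixed drying stand: dark foot 80 x 80 x 12 mm, upright steel rod 12 mm thick at its centre and on top a white plastic hook: a straight level peg, 22 mm wide and 26 mm high (from 177 to 203 mm above the worktop), that runs 114 mm to the stand's -x; its last 7 mm are raised to 211 mm. Origin on the worktop under the upright.
- hook_seat (a point): Point on the centre line of the hook's level peg, 75 mm from the upright and 32 mm short of the raised end, 190 mm above the worktop. Its x axis runs along the peg towards the upright. A beaker hung there tilts by up to about 0.9 rad, its wall leaning on the peg.
- flask: Bystander: conical glass flask, 84 mm wide, 141 mm high, standing; origin under its centre.
- timer: Bystander: flat white lab timer with a blue face, 70 x 64 x 16 mm; origin under its centre.
- sample_vial: Bystander: small white sample vial with a black cap, 21 mm wide, 57 mm high, standing; origin under its centre.
There are look-alikes about, which are no part of the job. Several things have the shape of the beaker; the one meant has the colours described above.

How it is judged:
By the outcome, as a careful person would: the job done as asked, in the order asked, and still so for the second after the job is handed in, with the robot touching nothing.
It also fails if it takes over 72 s, if anything falls off the work surface, if the arm or the gripper's body presses on something with over 40 N, if the wrist force passes 120 N, or if a joint passes its speed limit or range.

## Working session

There is one attempt and no reset: what is moved stays moved. The work goes in short steps, Python scripts to look and compute and a tool call to move; the robot and the scene stay as the last step left them, time stands still between calls to the robot, and variables do not carry over. Pictures are saved under pics/ and viewed, at most 10 in all, crops included, and the job is handed in when it is done.

Besides the shell and the picture viewer there is one more tool, called after "Request:" by a JSON object that holds its "method" and its "body", one argument or row to a line. step_arm: Moves the arm, as the interface text tells. Its arguments: {"type":"object","properties":{"steps":{"type":"array","items":{"type":"array","items":{"type":"array","items":{"type":"number","minimum":-1,"maximum":1}}}},"jaw":{"type":"number"}},"required":["steps"]}

```bash
ls; mkdir -p pics
python3 - <<'E'
from plant import *
import cv2,numpy as np
o=get_obs();print(o)
for n in("scene","top"):
    im,d=snapshot(n);np.savez(f"pics/{n}0.npz",im=im,d=d)
    cv2.imwrite(f"pics/{n}0.png",im[:,:,::-1]);c=calibration(n);print(n,c)
a=np.load("pics/scene0.npz")['im'];b=np.load("pics/top0.npz")['im']
E
```

```text
pics
{'clock': 0.0, 'joint_pos': array([ 8.69801153e+01,  2.05916948e+01,  6.32321250e-01, -2.07312874e-02,
       -7.01371316e+01, -1.65070297e+01]), 'qvel': array([-0.07823338, -0.02447894, -0.02302827, -0.01696509,  0.04001487,
       -0.12438773]), 'tau': array([ 1.12979040e-03, -5.82721853e+01,  2.93051022e+01,  6.99689895e+00,
        6.87344917e-03, -1.71944484e-04]), 'tool_pos': array([0.22547389, 0.63568393, 0.22560682]), 'orientation': array([ 1.79901935e+02, -8.73768947e-03, -1.95339672e+01]), 'force': array([0.86652402, 1.19182649, 0.04970052]), 'moment': array([-0.00466708,  0.00985188, -0.07333199]), 'gripper_force': 0.0, 'opening': 0.08734691965100308}
scene {'mtx': array([[417.60529093,   0.        , 270.16328162],
       [  0.        , 417.60529093, 213.47592785],
       [  0.        ,   0.        ,   1.        ]]), 'rvec': array([ 0.92957212, -2.15352997,  1.3649241 ]), 'tvec': array([0.39222204, 0.29627312, 0.58380804])}
top {'mtx': array([[384.1744511 ,   0.        , 277.70758228],
       [  0.        , 384.1744511 , 207.05150401],
       [  0.        ,   0.        ,   1.        ]]), 'rvec': array([ 2.19028203, -2.15359428,  0.14819246]), 'tvec': array([-0.00787649,  0.55312718,  1.02599312])}
```

View pics/scene0.png

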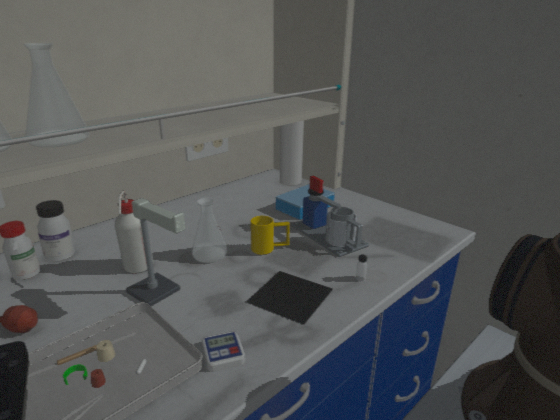

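View pics/top0.png

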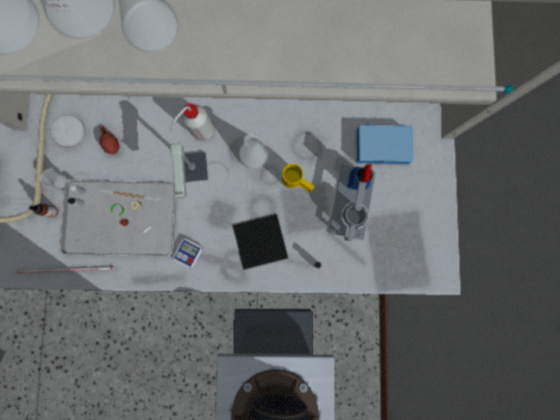

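The scene view shows the steel beaker in its holder at about (340,228), with the red knob at (316,187). The mat is at (290,295), the hook stand at (150,250), the vial at (361,268), the timer at (223,350) and the flask at (208,235). In the top view the beaker is at (353,218), the knob at (362,176), the mat at (260,241), the peg at (178,168) and its rod at (193,167). The yellow mug at (265,235) in scene and (292,176) in top is a look-alike. The steel one in the holder fits the description.

```bash
cat > h.py <<'E'
import numpy as np,cv2
from plant import *
C={n:calibration(n) for n in("scene","top")}
def w(n,u,v,d):
    c=C[n];R=cv2.Rodrigues(c['rvec'])[0]
    return R.T@(np.linalg.inv(c['mtx'])@[u,v,1]*d-c['tvec'])
def px(n,p):
    c=C[n];return cv2.projectPoints(np.array([p],float),c['rvec'],c['tvec'],c['mtx'],None)[0].ravel().round(1)
def cloud(n,d):
    c=C[n];R=cv2.Rodrigues(c['rvec'])[0];v,u=np.mgrid[:420,:560]
    P=np.stack([u,v,np.ones_like(u)],-1)@np.linalg.inv(c['mtx']).T*d[...,None]
    return (P-c['tvec'])@R
def plane(n,u,v,z):
    "pixel ray met with height z"
    a=w(n,u,v,0.);b=w(n,u,v,1.);return (a+(b-a)*(z-a[2])/(b-a)[2]).round(4)
E
python3 - <<'E'
from h import *
T=np.load("pics/top0.npz");S=np.load("pics/scene0.npz")
print(px("top",[.226,.636,.227]),px("top",[0,0,0]))
for n,D in(("top",T),("scene",S)):
    P=cloud(n,D['d']);np.save(f"pics/{n}P",P)
    L={"top":[(353,218),(350,232),(365,172),(260,241),(178,150),(178,168),(180,192),(193,167),(200,160),(317,265),(187,252),(362,190),(252,152),(292,176)],"scene":[(316,185),(340,212),(357,235),(290,295),(158,215),(361,262),(223,345)]}[n]
    for u,v in L: print(n,u,v,P[v,u].round(3))
# colour segments
im=T['im'].astype(int);P=np.load("pics/topP.npy")
r=(im[...,0]>110)&(im[...,1]<50)&(P[...,2]>.09);r[:, :330]=0
print("red top",r.sum(),np.median(P[r],0))
im=S['im'].astype(int);P2=np.load("pics/sceneP.npy")
r=(im[...,0]>110)&(im[...,1]<50);r[:,:290]=0;r[:,345:]=0
print("red scene",r.sum(),np.median(P2[r],0),P2[r].min(0),P2[r].max(0))
a=cv2.resize(T['im'][130:280,310:410],None,fx=4,fy=4,interpolation=2)
b=cv2.resize(S['im'][165:285,290:390],None,fx=4,fy=4,interpolation=2)
o=np.zeros((600,800,3),np.uint8);o[:,:400]=a;o[:480,400:]=b
cv2.imwrite("pics/crop1.png",o[:,:,::-1])
E
```

```text
[-22.1 344.5] [274.8 414.2]
top 353 218 [ 0.528 -0.211  0.011]
top 350 232 [ 0.485 -0.189  0.076]
top 365 172 [ 0.634 -0.215  0.137]
top 260 241 [0.46  0.049 0.001]
top 178 150 [0.662 0.239 0.206]
top 178 168 [0.621 0.238 0.202]
top 180 192 [0.564 0.231 0.202]
top 193 167 [0.663 0.24  0.022]
top 200 160 [0.686 0.224 0.01 ]
top 317 265 [ 0.398 -0.105  0.055]
top 187 252 [0.426 0.248 0.016]
top 362 190 [ 0.594 -0.216  0.098]
top 252 152 [0.69  0.073 0.097]
top 292 176 [ 0.646 -0.038  0.006]
scene 316 185 [ 0.631 -0.219  0.122]
scene 340 212 [ 0.549 -0.219  0.072]
scene 357 235 [ 0.468 -0.183  0.051]
scene 290 295 [0.457 0.053 0.004]
scene 158 215 [0.597 0.248 0.2  ]
scene 361 262 [ 0.397 -0.1    0.045]
scene 223 345 [0.424 0.248 0.018]
red top 60 [ 0.6316805  -0.22127675  0.14131016]
red scene 1 [ 0.61317494 -0.21645756  0.14109529] [ 0.61317494 -0.21645756  0.14109529] [ 0.61317494 -0.21645756  0.14109529]
```

View pics/crop1.png

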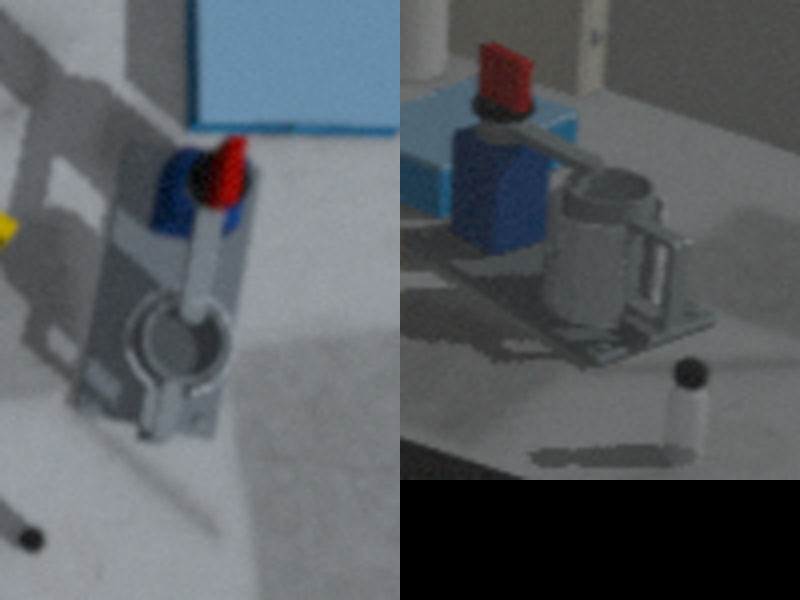

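The crop shows the red knob bar at top pixel (365.5,173.5), the well and beaker mouth at (355,215.5), and the handle toward (349,237). The beaker is steel-coloured with its handle in the slot, so this is the one meant and not the yellow mug.

```bash
python3 - <<'E'
from h import *
T=np.load("pics/top0.npz");S=np.load("pics/scene0.npz")
P=np.load("pics/topP.npy");Q=np.load("pics/sceneP.npy")
im=T['im'].astype(int)
k=plane("top",365.5,173.7,.142);b=plane("top",355,215.5,.082);h=plane("top",349.5,236,.075)
print("knob",k,"bkr",b,"handle",h)
print("dir k-b",np.degrees(np.arctan2(*(k-b)[1::-1])),np.linalg.norm((k-b)[:2]),"h-b",np.degrees(np.arctan2(*(b-h)[1::-1])))
print("scene check knob top",plane("scene",290+507/4,165+63/4,.134),"mouth",plane("scene",290+607/4,165+190/4,.088))
r=(im[...,0]>80)&(im[...,1]<50);r[:,:340]=0;r[:,390:]=0;r[:140]=0;r[220:]=0
q=P[r&(P[...,2]>.13)];print("bar",len(q),q.mean(0),cv2.minAreaRect((q[:,:2]*1000).astype(np.float32)))
# rays of red top px onto z=.142
v,u=np.nonzero(r);print("bar px",cv2.minAreaRect(np.c_[u,v].astype(np.float32)))
# mat
m=(im.max(2)<45);m[:,:225]=0;m[:,295:]=0;m[:205]=0;m[275:]=0
v,u=np.nonzero(m);rc=cv2.minAreaRect(np.c_[u,v].astype(np.float32));print("mat",rc,plane("top",*rc[0],.004))
bx=np.array([plane("top",*p,.004) for p in cv2.boxPoints(rc)]);print(bx)
im2=S['im'].astype(int);m=(im2.max(2)<45);m[:,:240]=0;m[:,335:]=0;m[:265]=0;m[325:]=0
v,u=np.nonzero(m);hull=cv2.convexHull(np.c_[u,v]);M=cv2.moments(hull);print("mat scene",plane("scene",M['m10']/M['m00'],M['m01']/M['m00'],.004))
for n,A in(("top",P),("scene",Q)):
    g=A[(A[...,2]>.19)&(A[...,2]<.22)&(A[...,0]>.5)&(A[...,0]<.75)&(A[...,1]>.17)&(A[...,1]<.3)]
    rc=cv2.minAreaRect((g[:,:2]*1000).astype(np.float32));print("hook",n,len(g),rc,cv2.boxPoints(rc).round(),np.median(g[:,2]),g[:,2].max())
    f=A[(A[...,2]>.008)&(A[...,2]<.03)&(A[...,0]>.6)&(A[...,0]<.75)&(A[...,1]>.14)&(A[...,1]<.3)]
    print("foot",n,cv2.minAreaRect((f[:,:2]*1000).astype(np.float32)))
    f=A[(A[...,2]>.06)&(A[...,2]<.15)&(A[...,0]>.6)&(A[...,0]<.75)&(A[...,1]>.17)&(A[...,1]<.3)]
    print("rod",n,len(f),f.mean(0) if len(f) else 0)
E
python3 - <<'E'
import cv2
im=cv2.imread('pics/top0.png')[130:220,150:240];a=cv2.resize(im,None,fx=4,fy=4,interpolation=2)
im=cv2.imread('pics/scene0.png')[190:310,100:200];b=cv2.resize(im,(300,360),interpolation=2)
cv2.imwrite('pics/crop2.png',cv2.hconcat([a,b]))
E
```

```text
knob [ 0.6284 -0.2147  0.142 ] bkr [ 0.5287 -0.201   0.082 ] handle [ 0.475  -0.1876  0.075 ]
dir k-b -7.8241412908980745 0.10063687197046618 h-b -14.011135765978402
scene check knob top [ 0.4523 -0.4065  0.134 ] mouth [ 0.3578 -0.3687  0.088 ]
bar 81 [ 0.63123989 -0.22001853  0.14059784] ((632.7612915039062, -220.34463500976562), (11.549747467041016, 43.44142532348633), 79.43355560302734)
bar px ((367.8461608886719, 172.7692413330078), (5.4912519454956055, 17.650453567504883), 11.309932708740234)
mat ((259.5000305175781, 241.00003051757812), (44.38401794433594, 44.626548767089844), 75.96376037597656) [0.46   0.0503 0.004 ]
[[ 0.5038  0.127   0.004 ]
 [ 0.5364  0.0061  0.004 ]
 [ 0.4164 -0.0259  0.004 ]
 [ 0.3849  0.0938  0.004 ]]
mat scene [0.4534 0.0564 0.004 ]
hook top 593 ((650.2081909179688, 243.63735961914062), (197.1555633544922, 26.052793502807617), 7.7881855964660645) [[551. 243.]
 [554. 217.]
 [750. 244.]
 [746. 270.]] 0.20187424227362097 0.2114533661888203
foot top ((668.8789672851562, 233.85867309570312), (82.81710815429688, 170.39808654785156), 67.81900024414062)
rod top 152 [0.7256667  0.22766446 0.0976455 ]
hook scene 708 ((649.655517578125, 244.5789337158203), (197.986572265625, 26.080522537231445), 6.7091288566589355) [[550. 246.]
 [553. 220.]
 [749. 243.]
 [746. 269.]] 0.20184251095861794 0.21135193640724606
foot scene ((676.78076171875, 257.1836853027344), (140.68988037109375, 101.41586303710938), 8.156231880187988)
rod scene 546 [0.70739345 0.23714684 0.09902148]
```

View pics/crop2.png

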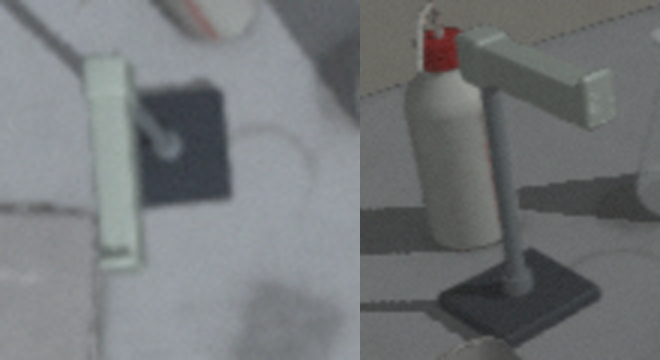

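The peg's tip in top view is at (180,197) and it runs back to (177,144). The rod's base is at (192,167). The raised end faces the robot.

```bash
cat >> h.py <<'E'
def plan(way,cur=None):
    """way: (x,y,z,yaw) tool-down poses (m,deg); prints one row per call, in step_arm units, plus rows needed"""
    if cur is None:
        o=get_obs();cur=[*o['tool_pos'],o['orientation'][2]]
        if way and len(way[0])==4: cur[3]+=360*round((way[0][3]-cur[3])/360) if abs(way[0][3]-cur[3])>185 else 0
    cur=np.array(cur,float);print("from",cur.round(4))
    for t in way:
        t=np.array(t,float);d=t-cur
        n=int(max(1,np.ceil(np.linalg.norm(d[:3])/.0999),np.ceil(abs(d[3])/28.6)))
        for k in range(n):
            a=np.radians(cur[3]);s=d/n
            r=[np.cos(a)*s[0]+np.sin(a)*s[1],np.sin(a)*s[0]-np.cos(a)*s[1],-s[2]]
            rows=max(np.linalg.norm(s[:3])/.05,abs(s[3])/8.59)
            print(np.r_[np.array(r)*10,0,0,-np.radians(s[3])/.5].round(3).tolist(),"rows %.1f"%rows);cur=cur+s
        print("  at",cur.round(4))
E
python3 - <<'E'
from h import *
import plant
print({k:getattr(plant,k) for k in dir(plant) if 'hold' in k.lower()})
P=np.load("pics/topP.npy");Q=np.load("pics/sceneP.npy")
for n,A in(("top",P),("scene",Q)):
    g=A[(A[...,2]>.196)&(A[...,2]<.206)&(A[...,0]>.54)&(A[...,0]<.675)&(A[...,1]>.19)&(A[...,1]<.29)]
    for x in np.arange(.55,.68,.02):
        e=g[abs(g[:,0]-x)<.006][:,1]
        if len(e):print(n,round(x,2),len(e),e.min().round(3),e.max().round(3),e.mean().round(4))
    e=A[(A[...,2]>.208)&(A[...,2]<.216)&(A[...,0]>.52)&(A[...,0]<.6)&(A[...,1]>.19)&(A[...,1]<.29)]
    print("tip",len(e),e.mean(0),e.min(0),e.max(0))
m=(P[...,2]>.08)&(P[...,0]>.5);q=P[m];print("shelf",q[q[:,2]>.28].min(0),q[q[:,2]>.28][:,2].max())
q=q[(q[:,1]>.15)&(q[:,1]<.33)&(q[:,0]>.69)&(q[:,0]<.8)];print("bottle",q.max(0))
print(plane("top",180,197,.211),plane("top",177,143.75,.203),plane("top",192.5,168,.012))
plan([(.4,.3,.28,-90),(.630,-.218,.24,-190.6)])
E
```

```text
{'hold_point_z': 0.0188}
top 0.55 11 0.222 0.243 0.2314
top 0.57 53 0.222 0.243 0.2328
top 0.59 50 0.226 0.246 0.2355
top 0.61 53 0.228 0.249 0.2389
top 0.63 45 0.231 0.253 0.2409
top 0.65 58 0.232 0.256 0.2433
top 0.67 43 0.233 0.258 0.2458
tip 19 [0.55585477 0.23225473 0.2093426 ] [0.55372294 0.22139009 0.20802125] [0.55885413 0.24012264 0.21145337]
scene 0.55 56 0.222 0.243 0.2333
scene 0.57 35 0.226 0.246 0.2406
scene 0.59 48 0.227 0.248 0.2398
scene 0.61 45 0.228 0.25 0.2422
scene 0.63 47 0.231 0.253 0.2441
scene 0.65 53 0.233 0.257 0.2485
scene 0.67 38 0.233 0.26 0.2507
tip 29 [0.5552783  0.23305698 0.20973885] [0.55185937 0.22194264 0.20803725] [0.56004766 0.242119   0.21135194]
shelf [ 0.50000553 -0.52167328  0.2800001 ] 0.6435381309981744
bottle [0.79986017 0.32988425 0.3346503 ]
[0.5514 0.2281 0.211 ] [0.6779 0.2425 0.203 ] [0.6621 0.2435 0.012 ]
from [  0.2255   0.6357   0.2257 -19.5299]
[0.692, 0.645, -0.136, 0.0, 0.0, 0.615] rows 2.1
[0.855, 0.406, -0.136, 0.0, 0.0, 0.615] rows 2.1
[0.937, 0.128, -0.136, 0.0, 0.0, 0.615] rows 2.1
[0.932, -0.162, -0.136, 0.0, 0.0, 0.615] rows 2.1
  at [  0.4    0.3    0.28 -90.  ]
[0.863, -0.383, 0.067, 0.0, 0.0, 0.585] rows 2.0
[0.716, -0.616, 0.067, 0.0, 0.0, 0.585] rows 2.0
[0.508, -0.796, 0.067, 0.0, 0.0, 0.585] rows 2.0
[0.257, -0.909, 0.067, 0.0, 0.0, 0.585] rows 2.0
[-0.017, -0.944, 0.067, 0.0, 0.0, 0.585] rows 2.0
[-0.288, -0.9, 0.067, 0.0, 0.0, 0.585] rows 2.0
  at [   0.63    -0.218    0.24  -190.6  ]
```

Request:
{"method": "step_arm", "body": {
  "steps": [
    [[0.35,0.32,-0.07,0,0,0.31],[0.692,0.645,-0.136,0,0,0.615],[0.692,0.645,-0.136,0,0,0.615]]
  ]
}}

```text
clock: 0.4
tool_pos: [0.271, 0.5485, 0.2415]
orientation: [-180.0, 0.0, -37.6]
force: [1.1, 0.9, 0.5]
opening: 0.0878
gripper_force: 0.0
```

Request:
{"method": "step_arm", "body": {
  "steps": [
    [[0.43,0.2,-0.07,0,0,0.31],[0.855,0.406,-0.136,0,0,0.615],[0.855,0.406,-0.136,0,0,0.615]]
  ]
}}

```text
clock: 0.7
tool_pos: [0.3144, 0.4646, 0.2551]
orientation: [-180.0, 0.0, -55.2]
force: [1.0, 0.6, 0.7]
opening: 0.0875
gripper_force: 0.0
```

Request:
{"method": "step_arm", "body": {
  "steps": [
    [[0.47,0.06,-0.07,0,0,0.31],[0.937,0.128,-0.136,0,0,0.615],[0.937,0.128,-0.136,0,0,0.615]]
  ]
}}

```text
clock: 1.0
tool_pos: [0.3579, 0.381, 0.2685]
orientation: [-180.0, 0.0, -72.8]
force: [0.1, 0.8, 0.8]
opening: 0.0873
gripper_force: 0.0
```

Request:
{"method": "step_arm", "body": {
  "steps": [
    [[0.47,-0.08,-0.07,0,0,0.31],[0.932,-0.162,-0.136,0,0,0.615],[0.932,-0.162,-0.136,0,0,0.615]]
  ]
}}

```text
clock: 1.3
tool_pos: [0.4016, 0.2974, 0.2819]
orientation: [-180.0, 0.0, -90.4]
force: [0.0, 0.5, 0.8]
opening: 0.0877
gripper_force: 0.0
```

Run:
```python
from h import *
P=np.load("pics/topP.npy")
for u,v in[(300,95),(362,92),(362,80),(250,95),(180,95),(362,98)]:print(u,v,P[v,u].round(3))
o=get_obs();print(o['joint_pos'].round(1),o['clock'])
plan([(.630,-.218,.24,-190.6)])
```

```text
300 95 [ 0.773 -0.038  0.277]
362 92 [ 0.782 -0.175  0.278]
362 80 [ 0.809 -0.175  0.279]
250 95 [0.773 0.071 0.27 ]
180 95 [0.771 0.225 0.265]
362 98 [ 0.772 -0.176  0.271]
[ 59.1   1.8 -15.8   0.  -72.3 -59.5] 1.3
from [  0.4016   0.2974   0.2819 -90.3979]
[0.856, -0.387, 0.07, 0.0, 0.0, 0.583] rows 1.9
[0.709, -0.616, 0.07, 0.0, 0.0, 0.583] rows 1.9
[0.502, -0.794, 0.07, 0.0, 0.0, 0.583] rows 1.9
[0.253, -0.905, 0.07, 0.0, 0.0, 0.583] rows 1.9
[-0.018, -0.939, 0.07, 0.0, 0.0, 0.583] rows 1.9
[-0.287, -0.895, 0.07, 0.0, 0.0, 0.583] rows 1.9
  at [   0.63    -0.218    0.24  -190.6  ]
```

Request:
{"method": "step_arm", "body": {
  "steps": [
    [[0.43,-0.19,0.035,0,0,0.29],[0.856,-0.387,0.07,0,0,0.583],[0.856,-0.387,0.07,0,0,0.583]]
  ]
}}

```text
clock: 1.6
tool_pos: [0.4395, 0.2116, 0.2733]
orientation: [180.0, -0.1, -107.1]
force: [-0.0, 0.6, -0.1]
opening: 0.0876
gripper_force: 0.0
```

Request:
{"method": "step_arm", "body": {
  "steps": [
    [[0.35,-0.31,0.035,0,0,0.29],[0.709,-0.616,0.07,0,0,0.583],[0.709,-0.616,0.07,0,0,0.583]]
  ]
}}

```text
clock: 1.9
tool_pos: [0.4783, 0.1262, 0.266]
orientation: [180.0, -0.1, -123.8]
force: [-0.7, 0.2, -0.5]
opening: 0.0878
gripper_force: 0.0
```

Request:
{"method": "step_arm", "body": {
  "steps": [
    [[0.25,-0.4,0.035,0,0,0.29],[0.502,-0.794,0.07,0,0,0.583],[0.502,-0.794,0.07,0,0,0.583]]
  ]
}}

```text
clock: 2.2
tool_pos: [0.5171, 0.0409, 0.2588]
orientation: [180.0, -0.1, -140.5]
force: [-0.8, 0.4, 0.3]
opening: 0.0875
gripper_force: 0.0
```

Request:
{"method": "step_arm", "body": {
  "steps": [
    [[0.13,-0.45,0.035,0,0,0.29],[0.253,-0.905,0.07,0,0,0.583],[0.253,-0.905,0.07,0,0,0.583]]
  ]
}}

```text
clock: 2.5
tool_pos: [0.556, -0.0446, 0.2515]
orientation: [-180.0, -0.1, -157.1]
force: [-0.3, 0.2, -0.9]
opening: 0.0876
gripper_force: 0.0
```

Request:
{"method": "step_arm", "body": {
  "steps": [
    [[0,-0.47,0.035,0,0,0.29],[-0.018,-0.939,0.07,0,0,0.583],[-0.018,-0.939,0.07,0,0,0.583]]
  ]
}}

```text
clock: 2.8
tool_pos: [0.5948, -0.1299, 0.2442]
orientation: [-180.0, -0.1, -173.8]
force: [-0.5, 0.4, -0.8]
opening: 0.0877
gripper_force: 0.0
```

Request:
{"method": "step_arm", "body": {
  "steps": [
    [[-0.14,-0.45,0.035,0,0,0.29],[-0.287,-0.895,0.07,0,0,0.583],[-0.287,-0.895,0.07,0,0,0.583],[-0.287,-0.895,0.07,0,0,0.583]]
  ]
}}

```text
clock: 3.2
tool_pos: [0.6323, -0.2127, 0.2377]
orientation: [180.0, -0.1, 169.9]
force: [-0.1, 0.4, -0.2]
opening: 0.0873
gripper_force: 0.0
```

Run:
```python
from h import *
im,d=snapshot("top");a=cv2.resize(im[110:260,300:440],None,fx=3,fy=3,interpolation=2)
im,d=snapshot("scene");b=cv2.resize(im[120:270,260:380],None,fx=3,fy=3,interpolation=2)
cv2.imwrite("pics/k.png",cv2.hconcat([a,b])[:,:,::-1])
o=get_obs();print(o['joint_pos'].round(1),o['clock'])
plan([(.632,-.2198,.17,-190.6),(.632,-.2198,.114,-190.6)])
```

```text
[ -1.8  19.4   0.6  -0.  -71.2 -98.2] 3.3
from [   0.6322   -0.2118    0.2389 -190.0164]
[-0.012, -0.079, 0.689, 0.0, 0.0, 0.02] rows 1.4
  at [ 6.320e-01 -2.198e-01  1.700e-01 -1.906e+02]
[0.0, 0.0, 0.56, 0.0, 0.0, -0.0] rows 1.1
  at [ 6.320e-01 -2.198e-01  1.140e-01 -1.906e+02]
```

View pics/k.png

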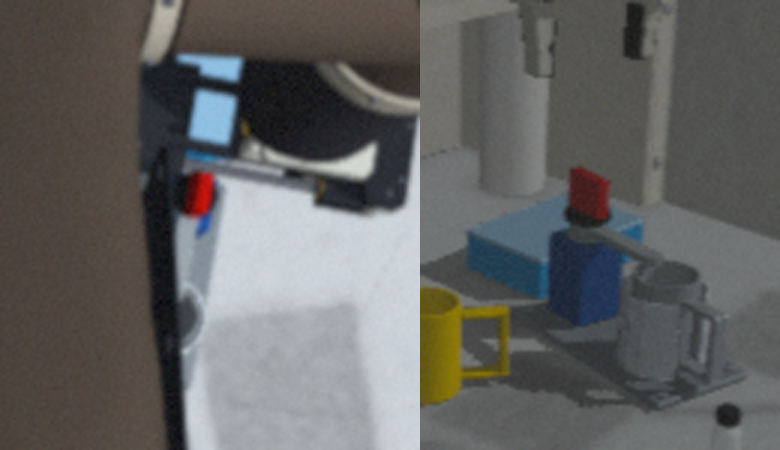

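The gripper is above the knob: the scene crop shows both fingers straddling the red bar, which is at crop pixel (590,190). I'll descend and grip it.

Request:
{"method": "step_arm", "body": {
  "steps": [
    [[0,-0.08,0.35,0,0,0.02],[-0.01,-0.08,0.69,0,0,0.02],[-0.01,-0.08,0.69,0,0,0.02]]
  ]
}}

```text
clock: 3.6
tool_pos: [0.6288, -0.2191, 0.1658]
orientation: [180.0, -0.4, 169.3]
force: [-1.5, -0.5, -0.4]
opening: 0.0879
gripper_force: 0.0
```

Request:
{"method": "step_arm", "body": {
  "steps": [
    [[0,0,0.2,0,0,0],[0,0,0.4,0,0,0],[0,0,0.54,0,0,0],[0,0,0.54,0,0,0]]
  ]
}}

```text
clock: 4.0
tool_pos: [0.6311, -0.2205, 0.1154]
orientation: [-180.0, -0.1, 169.3]
force: [0.3, -0.0, -0.2]
opening: 0.0878
gripper_force: 0.0
```

Request:
{"method": "step_arm", "body": {
  "steps": [
    [[0,0,0,0,0,0],[0,0,0,0,0,0],[0,0,0,0,0,0],[0,0,0,0,0,0],[0,0,0,0,0,0],[0,0,0,0,0,0],[0,0,0,0,0,0]]
  ],
  "jaw": 255
}}

```text
clock: 4.7
tool_pos: [0.6316, -0.2215, 0.116]
orientation: [-180.0, 0.0, 169.2]
force: [1.0, -0.8, -0.1]
opening: 0.037
gripper_force: 0.0
```

Request:
{"method": "step_arm", "body": {
  "steps": [
    [[0,0,0,0,0,0],[0,0,0,0,0,0],[0,0,0,0,0,0],[0,0,0,0,0,0],[0,0,0,0,0,0],[0,0,0,0,0,0]]
  ]
}}

```text
clock: 5.3
tool_pos: [0.6316, -0.2216, 0.1159]
orientation: [-180.0, -0.0, 169.2]
force: [-0.6, -1.1, -0.5]
opening: 0.0126
gripper_force: 30.0
```

Request:
{"method": "step_arm", "body": {
  "steps": [
    [[0,0,0,0,0,-0.1],[0,0,0,0,0,-0.2],[0,0,0,0,0,-0.28],[0,0,0,0,0,-0.28],[0,0,0,0,0,-0.28]]
  ]
}}

```text
clock: 5.8
tool_pos: [0.6315, -0.222, 0.116]
orientation: [-180.0, -0.0, 177.2]
force: [-0.0, -5.8, -2.1]
opening: 0.0126
gripper_force: 30.0
```

Run:
```python
from h import *
o=get_obs();print({k:np.round(o[k],3) for k in o})
```

```text
{'clock': np.float64(5.8), 'joint_pos': array([-2.6970e+00,  2.4732e+01, -8.0960e+00,  4.3000e-02, -5.7181e+01,
       -9.0159e+01]), 'qvel': array([ 0.08 , -0.047,  0.02 ,  0.024, -0.013, -0.018]), 'tau': array([ 3.3090e+00, -6.1494e+01,  2.6503e+01,  4.7080e+00, -1.8900e-01,
        7.0000e-03]), 'tool_pos': array([ 0.632, -0.222,  0.116]), 'orientation': array([-1.79964e+02, -9.00000e-03,  1.77168e+02]), 'force': array([-0.04 , -5.771, -2.076]), 'moment': array([-2.009, -0.149,  0.054]), 'gripper_force': np.float64(29.999), 'opening': np.float64(0.013)}
```

Request:
{"method": "step_arm", "body": {
  "steps": [
    [[0,0,0,0,0,-0.12],[0,0,0,0,0,-0.24],[0,0,0,0,0,-0.24]]
  ]
}}

```text
clock: 6.1
tool_pos: [0.6315, -0.2224, 0.116]
orientation: [-179.9, -0.0, -175.8]
force: [0.8, -7.3, -2.3]
opening: 0.0127
gripper_force: 30.0
```

Run:
```python
from h import *
o=get_obs();print({k:np.round(o[k],3) for k in o if k not in('tau','qvel')})
im,d=snapshot("scene");np.savez("pics/s2.npz",im=im,d=d);b=cv2.resize(im[140:270,260:390],None,fx=4,fy=4,interpolation=2)
cv2.imwrite("pics/k2.png",b[:,:,::-1])
```

```text
{'clock': np.float64(6.1), 'joint_pos': array([-2.7150e+00,  2.4737e+01, -8.1000e+00,  7.1000e-02, -5.7170e+01,
       -8.3169e+01]), 'tool_pos': array([ 0.632, -0.222,  0.116]), 'orientation': array([-1.79941e+02, -1.50000e-02, -1.75846e+02]), 'force': array([ 0.846, -7.262, -2.278]), 'moment': array([-2.63 , -0.245,  0.053]), 'gripper_force': np.float64(29.998), 'opening': np.float64(0.013)}
```

View pics/k2.png

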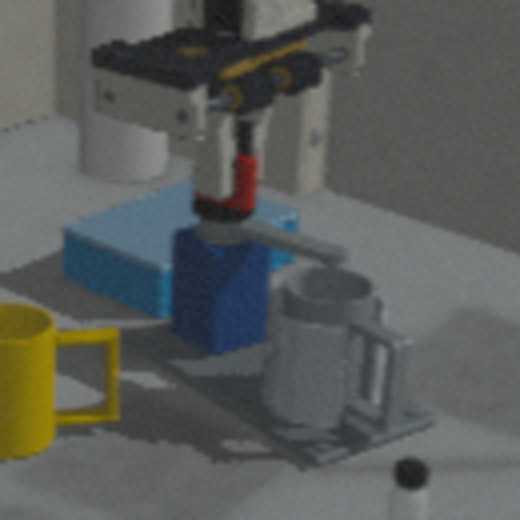

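The finger tip at crop pixel (345,255) has swung away from the beaker's mouth. The knob has turned 15° with little torque, so it opens counter-clockwise (seen from above). I'll continue that way.

Request:
{"method": "step_arm", "body": {
  "steps": [
    [[0,-0.02,0,0,0,-0.13],[0,-0.02,0,0,0,-0.26],[0,-0.02,0,0,0,-0.39],[0,-0.02,0,0,0,-0.52],[0,-0.02,0,0,0,-0.65],[0,-0.02,0,0,0,-0.78],[0,-0.02,0,0,0,-0.78]]
  ]
}}

```text
clock: 6.85
tool_pos: [0.6318, -0.2237, 0.1159]
orientation: [-180.0, -0.0, -153.5]
force: [0.8, -4.7, -1.3]
opening: 0.0127
gripper_force: 30.0
```

Request:
{"method": "step_arm", "body": {
  "steps": [
    [[0,0,0,0,0,-0.13],[0,0,0,0,0,-0.26],[0,0,0,0,0,-0.39],[0,0,0,0,0,-0.52],[0,0,0,0,0,-0.65],[0,0,0,0,0,-0.78],[0,0,0,0,0,-0.78]]
  ]
}}

```text
clock: 7.55
tool_pos: [0.6326, -0.2247, 0.116]
orientation: [-179.9, -0.0, -131.2]
force: [2.4, -10.5, -4.6]
opening: 0.0128
gripper_force: 30.0
```

Run:
```python
from h import *
o=get_obs();print({k:np.round(o[k],3) for k in o if k not in('tau','qvel')})
```

```text
{'clock': np.float64(7.55), 'joint_pos': array([ -2.904,  24.832,  -7.951,   0.096, -57.126, -38.389]), 'tool_pos': array([ 0.633, -0.225,  0.116]), 'orientation': array([-1.79878e+02, -7.00000e-03, -1.31240e+02]), 'force': array([  2.394, -10.507,  -4.611]), 'moment': array([-3.487, -1.365,  0.02 ]), 'gripper_force': np.float64(29.997), 'opening': np.float64(0.013)}
```

Request:
{"method": "step_arm", "body": {
  "steps": [
    [[0.016,-0.027,0,0,0,-0.13],[0.016,-0.027,0,0,0,-0.26],[0.016,-0.027,0,0,0,-0.39],[0.016,-0.027,0,0,0,-0.52],[0.016,-0.027,0,0,0,-0.62],[0.016,-0.027,0,0,0,-0.68],[0.016,-0.027,0,0,0,-0.68]]
  ]
}}

```text
clock: 8.25
tool_pos: [0.6335, -0.2256, 0.116]
orientation: [-179.9, 0.1, -111.8]
force: [2.9, 1.9, -1.9]
opening: 0.0125
gripper_force: 30.0
```

Run:
```python
from h import *
o=get_obs();print({k:np.round(o[k],3) for k in o if k not in('tau','qvel')})
```

```text
{'clock': np.float64(8.25), 'joint_pos': array([ -3.056,  24.96 ,  -7.68 ,  -0.06 , -57.281, -18.682]), 'tool_pos': array([ 0.634, -0.226,  0.116]), 'orientation': array([-1.79941e+02,  7.40000e-02, -1.11770e+02]), 'force': array([ 2.901,  1.911, -1.899]), 'moment': array([ 1.091, -1.461,  0.038]), 'gripper_force': np.float64(29.999), 'opening': np.float64(0.012)}
```

Request:
{"method": "step_arm", "body": {
  "steps": [
    [[0,0,0,0,0,-0.04],[0,0,0,0,0,-0.08],[0,0,0,0,0,-0.12],[0,0,0,0,0,-0.12]]
  ]
}}

```text
clock: 8.65
tool_pos: [0.6336, -0.2256, 0.1159]
orientation: [-179.9, 0.1, -108.4]
force: [5.4, 3.4, -2.8]
opening: 0.0129
gripper_force: 30.5
```

Run:
```python
from h import *
o=get_obs();print({k:np.round(o[k],3) for k in o if k not in('tau','qvel')})
```

```text
{'clock': np.float64(8.65), 'joint_pos': array([ -3.067,  24.962,  -7.673,  -0.073, -57.271, -15.261]), 'tool_pos': array([ 0.634, -0.226,  0.116]), 'orientation': array([-1.79926e+02,  8.40000e-02, -1.08367e+02]), 'force': array([ 5.379,  3.356, -2.821]), 'moment': array([ 1.336, -1.791, -0.655]), 'gripper_force': np.float64(30.536), 'opening': np.float64(0.013)}
```

The stop is reached after about 82°, with a reaction moment of -0.66 N m, so the clamp is fully open. I'll release the knob, rise and go to the handle.

Request:
{"method": "step_arm", "body": {
  "steps": [
    [[0,0,0,0,0,0.06],[0,0,0,0,0,0.06],[0,0,0,0,0,0.06],[0,0,0,0,0,0.06],[0,0,0,0,0,0.06]]
  ],
  "jaw": 0
}}

```text
clock: 9.15
tool_pos: [0.6325, -0.2266, 0.116]
orientation: [180.0, -0.0, -110.0]
force: [0.0, -0.4, 0.1]
opening: 0.0476
gripper_force: 0.0
```

Request:
{"method": "step_arm", "body": {
  "steps": [
    [[0,0,-0.3,0,0,0],[0,0,-0.7,0,0,0],[0,0,-1,0,0,0],[0,0,-1,0,0,0]]
  ]
}}

```text
clock: 9.55
tool_pos: [0.6351, -0.2272, 0.2217]
orientation: [-179.5, 0.0, -110.0]
force: [-0.4, -0.5, 0.5]
opening: 0.0797
gripper_force: 0.0
```

Run:
```python
from h import *
o=get_obs();print({k:np.round(o[k],3) for k in o if k not in('tau','qvel')})
plan([(.469,-.1905,.18,-190.6),(.469,-.1905,.11,-190.6),(.469,-.1905,.04,-190.6)])
```

```text
{'clock': np.float64(9.55), 'joint_pos': array([ -3.11 ,  20.364,  -0.271,   0.103, -68.889, -16.891]), 'tool_pos': array([ 0.635, -0.227,  0.222]), 'orientation': array([-1.79516e+02,  4.60000e-02, -1.09964e+02]), 'force': array([-0.391, -0.51 ,  0.533]), 'moment': array([ 0.076, -0.117,  0.006]), 'gripper_force': np.float64(0.0), 'opening': np.float64(0.08)}
from [   0.6351   -0.2272    0.2217 -109.9642]
[0.074, 0.562, 0.139, 0.0, 0.0, 0.938] rows 3.1
[0.32, 0.468, 0.139, 0.0, 0.0, 0.938] rows 3.1
[0.497, 0.273, 0.139, 0.0, 0.0, 0.938] rows 3.1
  at [ 4.690e-01 -1.905e-01  1.800e-01 -1.906e+02]
[0.0, 0.0, 0.7, 0.0, 0.0, -0.0] rows 1.4
  at [ 4.690e-01 -1.905e-01  1.100e-01 -1.906e+02]
[0.0, 0.0, 0.7, 0.0, 0.0, -0.0] rows 1.4
  at [ 4.690e-01 -1.905e-01  4.000e-02 -1.906e+02]
```

Request:
{"method": "step_arm", "body": {
  "steps": [
    [[0.02,0.19,0.05,0,0,0.3],[0.05,0.37,0.09,0,0,0.6],[0.074,0.562,0.139,0,0,0.9],[0.074,0.562,0.139,0,0,0.938]]
  ]
}}

```text
clock: 9.95
tool_pos: [0.575, -0.2137, 0.2015]
orientation: [179.9, -0.0, -137.2]
force: [0.9, 0.0, 0.6]
opening: 0.0875
gripper_force: 0.0
```

Request:
{"method": "step_arm", "body": {
  "steps": [
    [[0.11,0.16,0.05,0,0,0.3],[0.21,0.31,0.09,0,0,0.6],[0.32,0.468,0.139,0,0,0.9],[0.32,0.468,0.139,0,0,0.938]]
  ]
}}

```text
clock: 10.35
tool_pos: [0.5201, -0.2015, 0.1878]
orientation: [180.0, -0.1, -163.9]
force: [0.2, -0.6, 1.1]
opening: 0.0873
gripper_force: 0.0
```

Request:
{"method": "step_arm", "body": {
  "steps": [
    [[0.17,0.09,0.05,0,0,0.3],[0.33,0.18,0.09,0,0,0.6],[0.497,0.273,0.139,0,0,0.9],[0.497,0.273,0.139,0,0,0.938],[0.497,0.273,0.139,0,0,0.938]]
  ]
}}

```text
clock: 10.85
tool_pos: [0.4676, -0.1897, 0.1748]
orientation: [-180.0, 0.1, 169.6]
force: [-0.4, 0.6, 0.8]
opening: 0.0878
gripper_force: 0.0
```

Run:
```python
from h import *
im,d=snapshot("top");a=cv2.resize(im[140:290,290:430],None,fx=3,fy=3,interpolation=2)
im,d=snapshot("scene");b=cv2.resize(im[150:300,280:400],None,fx=3,fy=3,interpolation=2)
cv2.imwrite("pics/hd.png",cv2.hconcat([a,b])[:,:,::-1])
P=cloud("scene",d);q=P[(P[...,2]>.03)&(P[...,2]<.07)&(P[...,0]<.475)&(P[...,0]>.44)&(P[...,1]>-.22)&(P[...,1]<-.16)]
print("handle pts",len(q),q.mean(0) if len(q) else 0)
print(get_obs()['joint_pos'].round(1))
plan([(.469,-.1905,.11,-190.6),(.469,-.1905,.04,-190.6)])
```

```text
handle pts 84 [ 0.46616184 -0.18760527  0.04974796]
[   0.3    6.9  -24.8    0.   -58.3 -100.7]
from [ 4.679000e-01 -1.898000e-01  1.746000e-01 -1.904127e+02]
[-0.012, -0.005, 0.646, 0.0, 0.0, 0.007] rows 1.3
  at [ 4.690e-01 -1.905e-01  1.100e-01 -1.906e+02]
[0.0, 0.0, 0.7, 0.0, 0.0, -0.0] rows 1.4
  at [ 4.690e-01 -1.905e-01  4.000e-02 -1.906e+02]
```

View pics/hd.png

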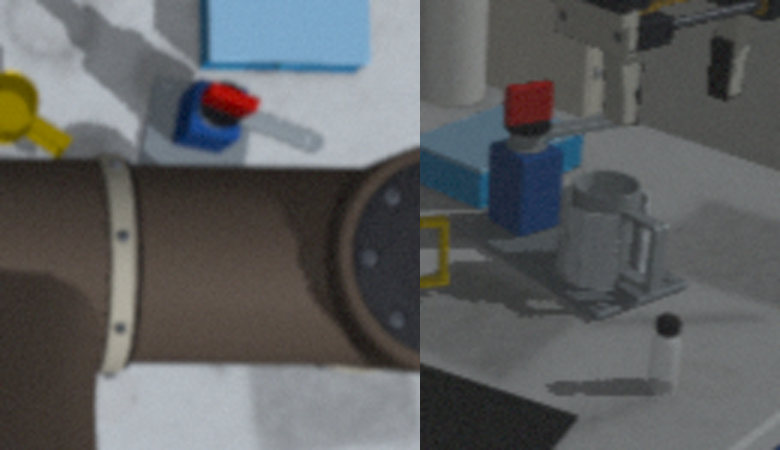

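The clamp finger in the top crop at (290,130) points well away from the beaker, which is free, and the gripper is over the handle at (655,260). I'll descend, grip, and lift slightly.

Request:
{"method": "step_arm", "body": {
  "steps": [
    [[-0.01,0,0.3,0,0,0],[-0.01,0,0.64,0,0,0],[-0.01,0,0.64,0,0,0]]
  ],
  "jaw": 60
}}

```text
clock: 11.25
tool_pos: [0.4655, -0.1895, 0.1067]
orientation: [-180.0, -0.4, 169.5]
force: [-0.5, 0.3, 0.9]
opening: 0.07
gripper_force: 0.0
```

Request:
{"method": "step_arm", "body": {
  "steps": [
    [[0,0,0.25,0,0,0],[0,0,0.5,0,0,0],[0,0,0.69,0,0,0],[0,0,0.69,0,0,0]]
  ]
}}

```text
clock: 11.65
tool_pos: [0.4673, -0.1899, 0.0403]
orientation: [-180.0, -0.2, 169.5]
force: [-1.1, 0.3, 0.9]
opening: 0.0673
gripper_force: 0.0
```

Request:
{"method": "step_arm", "body": {
  "steps": [
    [[0,0,0,0,0,0],[0,0,0,0,0,0],[0,0,0,0,0,0],[0,0,0,0,0,0],[0,0,0,0,0,0],[0,0,0,0,0,0],[0,0,0,0,0,0],[0,0,0,0,0,0],[0,0,0,0,0,0]]
  ],
  "jaw": 255
}}

```text
clock: 12.55
tool_pos: [0.4676, -0.1898, 0.0413]
orientation: [-180.0, -0.0, 169.4]
force: [-0.4, -0.5, 1.0]
opening: 0.0135
gripper_force: 30.0
```

Request:
{"method": "step_arm", "body": {
  "steps": [
    [[0,0,-0.1,0,0,0],[0,0,-0.2,0,0,0],[0,0,-0.3,0,0,0],[0,0,-0.3,0,0,0]]
  ]
}}

```text
clock: 12.95
tool_pos: [0.4689, -0.1898, 0.0732]
orientation: [180.0, 0.2, 169.4]
force: [0.9, -0.6, -2.4]
opening: 0.0137
gripper_force: 29.9
```

Run:
```python
from h import *
o=get_obs();print({k:np.round(o[k],3) for k in o if k not in('tau','qvel')})
plan([(.469,-.1905,.16,-190.6)])
```

```text
{'clock': np.float64(12.95), 'joint_pos': array([ 2.52000e-01,  1.37640e+01, -3.19580e+01,  1.90000e-02,
       -4.40880e+01, -1.00862e+02]), 'tool_pos': array([ 0.469, -0.19 ,  0.073]), 'orientation': array([179.977,   0.19 , 169.404]), 'force': array([ 0.949, -0.579, -2.381]), 'moment': array([ 0.023, -0.14 , -0.006]), 'gripper_force': np.float64(29.945), 'opening': np.float64(0.014)}
from [ 4.689000e-01 -1.898000e-01  7.320000e-02 -1.905958e+02]
[-0.002, -0.007, -0.868, 0.0, 0.0, 0.0] rows 1.7
  at [ 4.690e-01 -1.905e-01  1.600e-01 -1.906e+02]
```

Request:
{"method": "step_arm", "body": {
  "steps": [
    [[0,0,-0.25,0,0,0],[0,0,-0.5,0,0,0],[0,0,-0.75,0,0,0],[0,0,-0.87,0,0,0],[0,0,-0.87,0,0,0]]
  ]
}}

```text
clock: 13.45
tool_pos: [0.4686, -0.1898, 0.1597]
orientation: [180.0, 0.2, 169.4]
force: [-0.3, -0.0, -2.1]
opening: 0.0136
gripper_force: 29.9
```

Run:
```python
from h import *
print(get_obs()['opening'])
im,d=snapshot("scene");cv2.imwrite("pics/lift.png",cv2.resize(im[100:320,230:430],(600,600),interpolation=2)[:,:,::-1])
plan([(.4687,-.0135,.16,-83),(.4687,-.0135,.08,-83)])
```

```text
0.013562132707942234
from [ 4.678000e-01 -1.896000e-01  1.583000e-01 -1.906227e+02]
[0.079, 0.433, -0.004, 0.0, 0.0, -0.939] rows 3.1
[-0.126, 0.422, -0.004, 0.0, 0.0, -0.939] rows 3.1
[-0.303, 0.319, -0.004, 0.0, 0.0, -0.939] rows 3.1
[-0.415, 0.148, -0.004, 0.0, 0.0, -0.939] rows 3.1
  at [ 4.687e-01 -1.350e-02  1.600e-01 -8.300e+01]
[-0.0, -0.0, 0.8, 0.0, 0.0, -0.0] rows 1.6
  at [ 4.687e-01 -1.350e-02  8.000e-02 -8.300e+01]
```

View pics/lift.png

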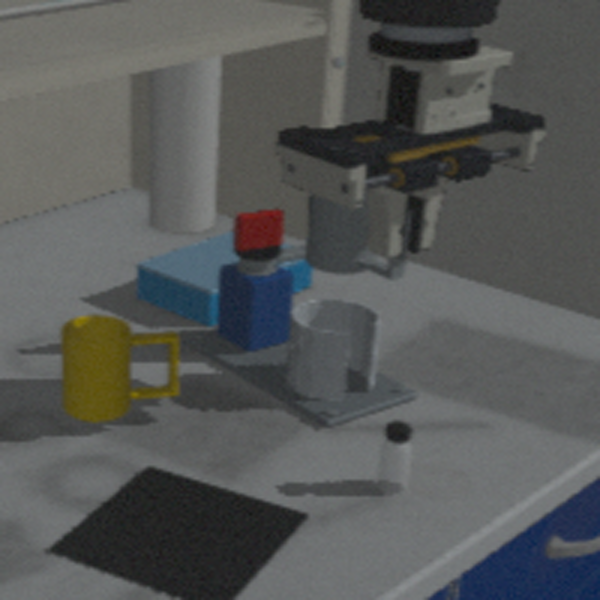

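The beaker at (340,230) is clear of the well and hangs upright in the grip. The well at (335,350) is empty. Now to the mat.

Request:
{"method": "step_arm", "body": {
  "steps": [
    [[0.02,0.11,0,0,0,-0.23],[0.04,0.22,0,0,0,-0.47],[0.06,0.33,0,0,0,-0.7],[0.08,0.433,0,0,0,-0.939],[0.08,0.433,0,0,0,-0.939]]
  ]
}}

```text
clock: 14.0
tool_pos: [0.4668, -0.1449, 0.1566]
orientation: [179.9, -0.1, -163.5]
force: [0.3, -0.7, -1.0]
opening: 0.0137
gripper_force: 30.0
```

Request:
{"method": "step_arm", "body": {
  "steps": [
    [[-0.03,0.11,0,0,0,-0.23],[-0.06,0.21,0,0,0,-0.47],[-0.09,0.32,0,0,0,-0.7],[-0.126,0.422,0,0,0,-0.939],[-0.126,0.422,0,0,0,-0.939]]
  ]
}}

```text
clock: 14.5
tool_pos: [0.4676, -0.1012, 0.1572]
orientation: [179.9, -0.1, -136.8]
force: [0.4, -0.9, -1.8]
opening: 0.0139
gripper_force: 30.0
```

Request:
{"method": "step_arm", "body": {
  "steps": [
    [[-0.08,0.08,0,0,0,-0.23],[-0.15,0.16,0,0,0,-0.47],[-0.23,0.24,0,0,0,-0.7],[-0.303,0.319,0,0,0,-0.939],[-0.303,0.319,0,0,0,-0.939]]
  ]
}}

```text
clock: 15.0
tool_pos: [0.468, -0.0575, 0.1575]
orientation: [179.9, -0.0, -110.0]
force: [0.7, -0.7, -2.4]
opening: 0.0136
gripper_force: 30.0
```

Request:
{"method": "step_arm", "body": {
  "steps": [
    [[-0.1,0.04,0,0,0,-0.23],[-0.21,0.07,0,0,0,-0.47],[-0.31,0.11,0,0,0,-0.7],[-0.415,0.148,0,0,0,-0.939],[-0.415,0.148,0,0,0,-0.939]]
  ]
}}

```text
clock: 15.5
tool_pos: [0.4685, -0.0136, 0.1578]
orientation: [180.0, -0.0, -83.1]
force: [-0.6, 0.3, -0.6]
opening: 0.0135
gripper_force: 29.9
```

Run:
```python
from h import *
o=get_obs();print(o['opening'],o['joint_pos'].round(1))
im,d=snapshot("scene");P=cloud("scene",d)
t=o['tool_pos'];q=P[(P[...,2]>.10)&(P[...,2]<.23)&(abs(P[...,0]-.46)<.05)&(P[...,1]>.0)&(P[...,1]<.1)]
if len(q):print(len(q),q.min(0).round(3),q.max(0).round(3))
plan([(.4687,-.0135,.08,-83),(.4687,-.0135,.042,-83)])
```

```text
0.013469103887831364 [ 22.5   4.4 -30.1  -0.  -55.5 -15.6]
1548 [0.423 0.    0.124] [0.501 0.081 0.23 ]
from [ 4.68400e-01 -1.39000e-02  1.57800e-01 -8.33261e+01]
[-0.004, -0.003, 0.778, 0.0, 0.0, -0.011] rows 1.6
  at [ 4.687e-01 -1.350e-02  8.000e-02 -8.300e+01]
[0.0, -0.0, 0.38, 0.0, 0.0, -0.0] rows 0.8
  at [ 4.687e-01 -1.350e-02  4.200e-02 -8.300e+01]
```

Request:
{"method": "step_arm", "body": {
  "steps": [
    [[0,0,0.25,0,0,0],[0,0,0.5,0,0,0],[0,0,0.78,0,0,0],[0,0,0.78,0,0,0]]
  ]
}}

```text
clock: 15.95
tool_pos: [0.4658, -0.0152, 0.0771]
orientation: [179.6, -0.1, -83.4]
force: [-0.9, -0.3, -2.1]
opening: 0.0141
gripper_force: 30.0
```

Request:
{"method": "step_arm", "body": {
  "steps": [
    [[0,0,0.15,0,0,0],[0,0,0.28,0,0,0],[0,0,0.37,0,0,0],[0,0,0.37,0,0,0],[0,0,0.37,0,0,0]]
  ]
}}

```text
clock: 16.45
tool_pos: [0.4689, -0.0138, 0.0439]
orientation: [-180.0, -0.0, -83.1]
force: [0.4, -0.1, -0.9]
opening: 0.014
gripper_force: 29.9
```

Request:
{"method": "step_arm", "body": {
  "steps": [
    [[0,0,0.01,0,0,0],[0,0,0.02,0,0,0],[0,0,0.03,0,0,0],[0,0,0.04,0,0,0],[0,0,0.04,0,0,0]]
  ]
}}

```text
clock: 16.95
tool_pos: [0.4684, -0.0136, 0.0392]
orientation: [180.0, -0.0, -83.0]
force: [-0.4, -0.1, -2.1]
opening: 0.0138
gripper_force: 29.9
```

Request:
{"method": "step_arm", "body": {
  "steps": [
    [[0,0,0.01,0,0,0],[0,0,0.02,0,0,0],[0,0,0.025,0,0,0],[0,0,0.025,0,0,0]]
  ]
}}

```text
clock: 17.35
tool_pos: [0.4688, -0.0137, 0.0371]
orientation: [-180.0, -0.0, -83.0]
force: [-1.9, -2.3, 5.3]
opening: 0.0135
gripper_force: 29.9
```

Request:
{"method": "step_arm", "body": {
  "steps": [
    [[0,0,0,0,0,0],[0,0,0,0,0,0],[0,0,0,0,0,0],[0,0,0,0,0,0],[0,0,0,0,0,0],[0,0,0,0,0,0],[0,0,0,0,0,0]]
  ],
  "jaw": 0
}}

```text
clock: 18.05
tool_pos: [0.4685, -0.0136, 0.0368]
orientation: [-180.0, 0.0, -83.0]
force: [0.1, -0.1, 0.5]
opening: 0.0641
gripper_force: 0.0
```

Request:
{"method": "step_arm", "body": {
  "steps": [
    [[0,0,-0.25,0,0,0],[0,0,-0.6,0,0,0],[0,0,-1,0,0,0],[0,0,-1,0,0,0]]
  ]
}}

```text
clock: 18.45
tool_pos: [0.4717, -0.0129, 0.1418]
orientation: [-179.5, 0.1, -82.9]
force: [0.9, 1.2, -0.5]
opening: 0.0871
gripper_force: 0.0
```

Request:
{"method": "step_arm", "body": {
  "steps": [
    [[0.3,0,-0.25,0,0,0],[0.6,0,-0.5,0,0,0],[0.9,0,-0.7,0,0,0],[0.9,0,-0.7,0,0,0]]
  ]
}}

```text
clock: 18.85
tool_pos: [0.4811, -0.1052, 0.2093]
orientation: [-179.8, -0.0, -83.1]
force: [-0.0, 0.4, -1.1]
opening: 0.0875
gripper_force: 0.0
```

Run:
```python
from h import *
o=get_obs();print(o['tool_pos'],o['orientation'],o['clock'])
im,d=snapshot("top");np.savez("pics/t3.npz",im=im,d=d);a=cv2.resize(im[180:300,200:320],(480,480),interpolation=2)
im2,d2=snapshot("scene");np.savez("pics/s3.npz",im=im2,d=d2);b=cv2.resize(im2[220:340,240:320],(320,480),interpolation=2)
cv2.imwrite("pics/mat.png",cv2.hconcat([a,b])[:,:,::-1])
for n,dd in(("top",d),("scene",d2)):
    P=cloud(n,dd);g=P[(P[...,2]>.078)&(P[...,2]<.092)&(abs(P[...,0]-.46)<.06)&(abs(P[...,1]-.05)<.06)]
    if len(g)>5:
        (c,r)=cv2.minEnclosingCircle((g[:,:2]*1000).astype(np.float32));print(n,"rim",len(g),c,r)
    g=P[(P[...,2]>.062)&(P[...,2]<.078)&(abs(P[...,0]-.46)<.04)&(P[...,1]>-.04)&(P[...,1]<.02)]
    if len(g)>5:print(n,"handle top",len(g),g.mean(0).round(4),g.min(0).round(3),g.max(0).round(3))
```

```text
[ 0.48107789 -0.10521245  0.20934917] [-1.79753759e+02 -4.93428405e-02 -8.31182963e+01] 18.85
scene rim 188 (460.6161804199219, 52.8314208984375) 29.54401969909668
scene handle top 57 [ 0.4638 -0.001   0.0711] [ 0.457 -0.014  0.062] [0.473 0.014 0.074]
```

View pics/mat.png

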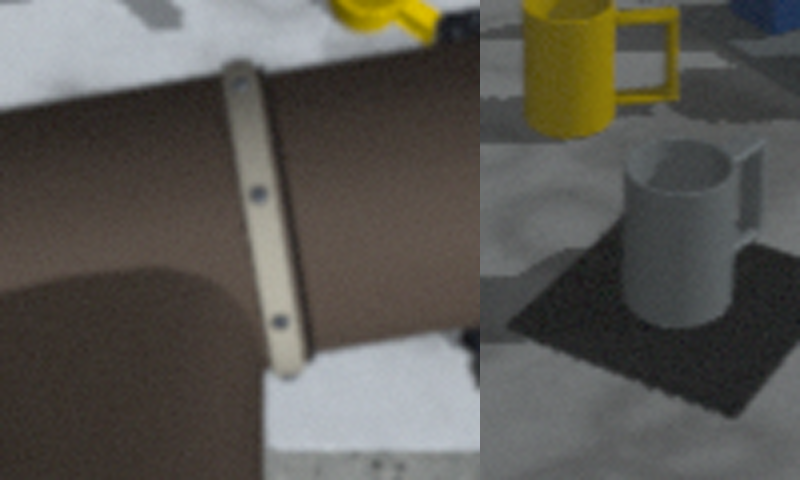

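The beaker stands upright on the mat's middle in the scene crop, at (680,240), with its rim centred at about (0.461, 0.053), and it is released. The arm covers the mat in the top crop. Next I'll take the beaker by its body from above.

Run:
```python
from h import *
plan([(.461,.0505,.209,-83),(.461,.0505,.12,-83),(.461,.0505,.043,-83)])
print("---");plan([(.430,.10,.14,-83),(.425,.265,.194,-83),(.5037,.2676,.194,-83),(.5871,.2774,.194,-83)],[.461,.0505,.043,-83])
```

```text
from [  0.4793  -0.1034   0.2066 -83.123 ]
[-0.775, -0.001, -0.012, 0.0, 0.0, -0.002] rows 1.5
[-0.775, -0.002, -0.012, 0.0, 0.0, -0.002] rows 1.5
  at [ 4.61e-01  5.05e-02  2.09e-01 -8.30e+01]
[0.0, -0.0, 0.89, 0.0, 0.0, -0.0] rows 1.8
  at [ 4.61e-01  5.05e-02  1.20e-01 -8.30e+01]
[0.0, -0.0, 0.77, 0.0, 0.0, -0.0] rows 1.5
  at [ 4.61e-01  5.05e-02  4.30e-02 -8.30e+01]
---
from [ 4.61e-01  5.05e-02  4.30e-02 -8.30e+01]
[-0.265, 0.124, -0.485, 0.0, 0.0, -0.0] rows 1.1
[-0.265, 0.124, -0.485, 0.0, 0.0, -0.0] rows 1.1
  at [  0.43   0.1    0.14 -83.  ]
[-0.822, -0.076, -0.27, 0.0, 0.0, -0.0] rows 1.7
[-0.822, -0.076, -0.27, 0.0, 0.0, -0.0] rows 1.7
  at [  0.425   0.265   0.194 -83.   ]
[0.07, -0.784, -0.0, 0.0, 0.0, -0.0] rows 1.6
  at [  0.5037   0.2676   0.194  -83.    ]
[0.004, -0.84, -0.0, 0.0, 0.0, -0.0] rows 1.7
  at [  0.5871   0.2774   0.194  -83.    ]
```

Request:
{"method": "step_arm", "body": {
  "steps": [
    [[-0.39,0,0,0,0,0],[-0.775,0,-0.01,0,0,0],[-0.775,0,-0.01,0,0,0]]
  ]
}}

```text
clock: 19.25
tool_pos: [0.4691, -0.0227, 0.2069]
orientation: [179.9, 0.0, -82.8]
force: [-0.4, 0.2, 0.1]
opening: 0.0875
gripper_force: 0.0
```

Request:
{"method": "step_arm", "body": {
  "steps": [
    [[-0.39,0,0,0,0,0],[-0.775,0,-0.01,0,0,0],[-0.775,0,-0.01,0,0,0],[-0.775,0,-0.01,0,0,0]]
  ]
}}

```text
clock: 19.65
tool_pos: [0.4599, 0.0518, 0.208]
orientation: [179.9, -0.0, -82.8]
force: [0.4, 0.7, 0.3]
opening: 0.0878
gripper_force: 0.0
```

Run:
```python
from h import *
plan([(.461,.0505,.12,-83),(.461,.0505,.043,-83)])
```

```text
from [ 4.59900e-01  5.18000e-02  2.08000e-01 -8.28393e+01]
[0.015, -0.009, 0.88, 0.0, 0.0, 0.006] rows 1.8
  at [ 4.61e-01  5.05e-02  1.20e-01 -8.30e+01]
[0.0, -0.0, 0.77, 0.0, 0.0, -0.0] rows 1.5
  at [ 4.61e-01  5.05e-02  4.30e-02 -8.30e+01]
```

Request:
{"method": "step_arm", "body": {
  "steps": [
    [[0.01,-0.01,0.3,0,0,0],[0.01,-0.01,0.6,0,0,0],[0.01,-0.01,0.88,0,0,0],[0.01,-0.01,0.88,0,0,0]]
  ]
}}

```text
clock: 20.05
tool_pos: [0.4589, 0.048, 0.1172]
orientation: [179.6, -0.1, -83.1]
force: [-0.0, -0.3, -0.0]
opening: 0.0875
gripper_force: 0.0
```

Request:
{"method": "step_arm", "body": {
  "steps": [
    [[0,0,0.2,0,0,0],[0,0,0.4,0,0,0],[0,0,0.6,0,0,0],[0,0,0.77,0,0,0],[0,0,0.77,0,0,0]]
  ]
}}

```text
clock: 20.55
tool_pos: [0.461, 0.0491, 0.043]
orientation: [179.8, -0.1, -83.1]
force: [0.0, 0.2, 0.2]
opening: 0.0877
gripper_force: 0.0
```

Request:
{"method": "step_arm", "body": {
  "steps": [
    [[0,0,0,0,0,0],[0,0,0,0,0,0],[0,0,0,0,0,0],[0,0,0,0,0,0],[0,0,0,0,0,0],[0,0,0,0,0,0],[0,0,0,0,0,0]]
  ],
  "jaw": 255
}}

```text
clock: 21.25
tool_pos: [0.4619, 0.0502, 0.0444]
orientation: [-180.0, 0.0, -83.0]
force: [-3.4, -0.6, 7.2]
opening: 0.0567
gripper_force: 30.0
```

Run:
```python
from h import *
o=get_obs();print({k:np.round(o[k],3) for k in o if k not in('tau','qvel')})
```

```text
{'clock': np.float64(21.25), 'joint_pos': array([ 3.0586e+01,  1.2905e+01, -3.8599e+01,  1.5000e-02, -3.8461e+01,
       -2.3585e+01]), 'tool_pos': array([0.462, 0.05 , 0.044]), 'orientation': array([-1.79965e+02,  6.00000e-03, -8.29880e+01]), 'force': array([-3.381, -0.62 ,  7.172]), 'moment': array([ 0.243,  0.782, -0.031]), 'gripper_force': np.float64(30.002), 'opening': np.float64(0.057)}
```

Request:
{"method": "step_arm", "body": {
  "steps": [
    [[0,0,-0.1,0,0,0],[0,0,-0.3,0,0,0],[0,0,-0.6,0,0,0],[0,0,-0.9,0,0,0],[0,0,-0.97,0,0,0],[0,0,-0.97,0,0,0]]
  ]
}}

```text
clock: 21.85
tool_pos: [0.4622, 0.0504, 0.1421]
orientation: [-179.8, 0.1, -83.0]
force: [0.0, 1.4, -2.8]
opening: 0.0563
gripper_force: 30.0
```

Request:
{"method": "step_arm", "body": {
  "steps": [
    [[-0.13,0.06,-0.07,0,0,0],[-0.27,0.12,-0.14,0,0,0],[-0.4,0.18,-0.2,0,0,0],[-0.53,0.25,-0.27,0,0,0],[-0.53,0.25,-0.27,0,0,0]]
  ]
}}

```text
clock: 22.35
tool_pos: [0.4296, 0.1002, 0.1673]
orientation: [180.0, -0.0, -82.9]
force: [0.4, -0.1, -1.7]
opening: 0.0569
gripper_force: 30.0
```

Request:
{"method": "step_arm", "body": {
  "steps": [
    [[-0.2,-0.02,-0.07,0,0,0],[-0.4,-0.04,-0.14,0,0,0],[-0.6,-0.06,-0.2,0,0,0],[-0.82,-0.08,-0.27,0,0,0],[-0.82,-0.08,-0.27,0,0,0]]
  ]
}}

```text
clock: 22.85
tool_pos: [0.4289, 0.1835, 0.1943]
orientation: [180.0, -0.0, -82.9]
force: [-0.0, -0.2, -0.7]
opening: 0.0559
gripper_force: 30.0
```

Request:
{"method": "step_arm", "body": {
  "steps": [
    [[-0.2,-0.02,0,0,0,0],[-0.4,-0.04,0,0,0,0],[-0.6,-0.06,0,0,0,0],[-0.82,-0.08,0,0,0,0],[-0.82,-0.08,0,0,0,0]]
  ]
}}

```text
clock: 23.35
tool_pos: [0.4266, 0.2666, 0.1941]
orientation: [180.0, -0.0, -82.9]
force: [-0.2, -0.1, -1.7]
opening: 0.0567
gripper_force: 30.0
```

Run:
```python
from h import *
o=get_obs();t=o['tool_pos'];print(t,o['orientation'],o['opening'],o['joint_pos'].round(1))
for n in("scene",):
    im,d=snapshot(n);P=cloud(n,d);np.savez("pics/s4.npz",im=im,d=d)
    c,s=np.cos(np.radians(97)),np.sin(np.radians(97))
    X=P-[t[0],t[1],t[2]-.0404];B=np.stack([X[...,0]*c+X[...,1]*s,-X[...,0]*s+X[...,1]*c,X[...,2]],-1)
    m=(B[...,0]>-.08)&(B[...,0]<-.035)&(abs(B[...,1])<.03)&(B[...,2]>-.01)&(B[...,2]<.09)
    q=B[m];print("handle pts in beaker frame",len(q),q.min(0).round(4),q.max(0).round(4))
    for a,b in((.003,.02),(.025,.055),(.058,.075)):
        r=q[(q[:,2]>a)&(q[:,2]<b)];print(a,b,len(r),r.min(0).round(4),r.max(0).round(4))
    cv2.imwrite("pics/pre.png",cv2.resize(im[150:290,90:250],(800,600),interpolation=2)[:,:,::-1])
plan([(.5037,.2676,.1955,-83),(.5871,.2774,.1955,-83)])
```

```text
[0.42662351 0.26662922 0.1940608 ] [ 1.79983740e+02 -2.10868234e-02 -8.29316821e+01] 0.05671871997235888 [ 54.4   5.7 -23.3   0.  -61.  -47.4]
handle pts in beaker frame 153 [-0.064  -0.0045  0.0092] [-0.036   0.0103  0.0421]
0.003 0.02 68 [-0.0633 -0.0045  0.0092] [-0.036   0.0098  0.02  ]
0.025 0.055 63 [-0.064  -0.0028  0.0253] [-0.0576  0.0103  0.0421]Traceback (most recent call last):
  File "<stdin>", line 10, in <module>
    return umr_minimum(a, axis, None, out, keepdims, initial, where)
ValueError: zero-size array to reduction operation minimum which has no identity
```

Run:
```python
from h import *
im=np.load("pics/s4.npz")['im']
plan([(.5037,.2676,.1955,-83),(.5881,.2774,.1955,-83)])
```

```text
from [  0.4263   0.2655   0.194  -82.9348]
[0.074, -0.771, -0.015, 0.0, 0.0, 0.002] rows 1.5
  at [  0.5037   0.2676   0.1955 -83.    ]
[0.006, -0.85, -0.0, 0.0, 0.0, -0.0] rows 1.7
  at [  0.5881   0.2774   0.1955 -83.    ]
```

Request:
{"method": "step_arm", "body": {
  "steps": [
    [[0.02,-0.2,-0.01,0,0,0],[0.04,-0.4,-0.01,0,0,0],[0.06,-0.6,-0.01,0,0,0],[0.08,-0.77,-0.01,0,0,0],[0.08,-0.77,-0.01,0,0,0]]
  ]
}}

```text
clock: 23.9
tool_pos: [0.5052, 0.2654, 0.1949]
orientation: [180.0, -0.1, -83.1]
force: [-0.9, -0.4, -2.5]
opening: 0.0564
gripper_force: 30.0
```

Run:
```python
from h import *
plan([(.5037,.2676,.1955,-83),(.5881,.2774,.1955,-83)])
im,d=snapshot("scene");np.savez("pics/s5.npz",im=im,d=d)
cv2.imwrite("pics/pre.png",cv2.resize(im[150:300,80:280],(800,600),interpolation=2)[:,:,::-1])
```

```text
from [  0.5052   0.2654   0.1949 -83.0802]
[-0.024, 0.013, -0.006, 0.0, 0.0, -0.003] rows 0.1
  at [  0.5037   0.2676   0.1955 -83.    ]
[0.006, -0.85, -0.0, 0.0, 0.0, -0.0] rows 1.7
  at [  0.5881   0.2774   0.1955 -83.    ]
```

View pics/pre.png

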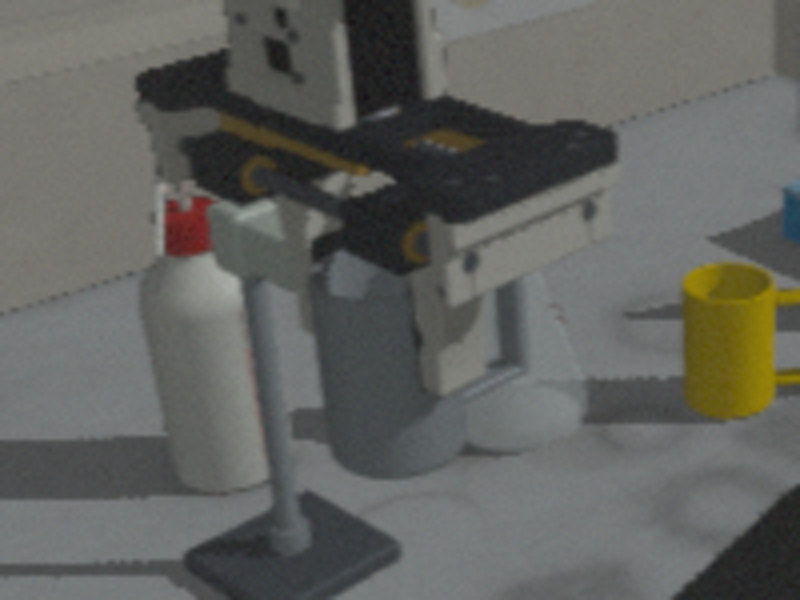

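The beaker is held upright just in front of the peg's end and on its far side. The handle's opening at (510,320) faces the peg. I'll insert slowly while watching the forces.

Request:
{"method": "step_arm", "body": {
  "steps": [
    [[-0.024,0,-0.006,0,0,0],[-0.024,-0.1,-0.006,0,0,0],[-0.023,-0.2,-0.006,0,0,0],[-0.022,-0.3,-0.006,0,0,0],[-0.021,-0.4,-0.006,0,0,0],[-0.021,-0.5,-0.006,0,0,0],[-0.021,-0.5,-0.006,0,0,0]]
  ]
}}

```text
clock: 24.65
tool_pos: [0.5545, 0.274, 0.1959]
orientation: [180.0, -0.0, -83.0]
force: [-0.8, -0.6, -2.0]
opening: 0.0563
gripper_force: 30.0
```

Run:
```python
from h import *
o=get_obs();t=o['tool_pos'];print(o['force'].round(1),o['moment'].round(2))
for n in("scene","top"):
    im,d=snapshot(n);P=cloud(n,d)
    c,s=np.cos(np.radians(7)),np.sin(np.radians(7))
    X=P-[.5925,.2337,0];B=np.stack([X[...,0]*c+X[...,1]*s,-X[...,0]*s+X[...,1]*c,X[...,2]],-1)
    q=B[(abs(B[...,1])<.045)&(B[...,0]>-.09)&(B[...,0]<.06)&(B[...,2]>.12)&(B[...,2]<.24)]
    for a in np.arange(-.09,.06,.015):
        r=q[(q[:,0]>=a)&(q[:,0]<a+.015)]
        if len(r):print(n,a.round(3),len(r),"y",r[:,1].min().round(3),r[:,1].max().round(3),"z",r[:,2].min().round(3),r[:,2].max().round(3))
plan([(.5881,.2774,.1955,-83)])
```

```text
[-0.8 -0.6 -2. ] [0.03 0.03 0.03]
scene -0.09 118 y 0.034 0.045 z 0.197 0.239
scene -0.075 45 y 0.035 0.045 z 0.157 0.196
scene -0.06 58 y 0.022 0.045 z 0.157 0.186
scene -0.045 332 y -0.022 0.016 z 0.165 0.215
scene -0.03 29 y -0.016 0.031 z 0.168 0.226
scene -0.015 87 y 0.027 0.045 z 0.211 0.235
top -0.06 55 y 0.021 0.035 z 0.158 0.235
top -0.045 220 y -0.02 0.023 z 0.161 0.236
top -0.03 78 y -0.008 0.042 z 0.157 0.236
top -0.015 88 y -0.008 0.043 z 0.158 0.239
top 0.0 72 y -0.008 0.035 z 0.18 0.236
top 0.015 71 y -0.008 0.014 z 0.177 0.207
top 0.03 71 y -0.008 0.012 z 0.181 0.206
top 0.045 68 y -0.008 0.014 z 0.181 0.205
from [  0.5533   0.2737   0.1959 -83.0436]
[0.005, -0.35, 0.004, 0.0, 0.0, -0.002] rows 0.7
  at [  0.5881   0.2774   0.1955 -83.    ]
```

The handle is threaded over the tip without contact. I'll go on to the seat and lower it.

Request:
{"method": "step_arm", "body": {
  "steps": [
    [[0,-0.1,0,0,0,0],[0,-0.2,0,0,0,0],[0,-0.3,0,0,0,0],[0,-0.35,0,0,0,0],[0,-0.35,0,0,0,0]]
  ]
}}

```text
clock: 25.25
tool_pos: [0.5886, 0.2781, 0.1959]
orientation: [180.0, -0.0, -83.0]
force: [0.1, -1.5, -1.5]
opening: 0.0562
gripper_force: 30.0
```

Request:
{"method": "step_arm", "body": {
  "steps": [
    [[0,0,0.03,0,0,0],[0,0,0.06,0,0,0],[0,0,0.09,0,0,0],[0,0,0.12,0,0,0],[0,0,0.13,0,0,0],[0,0,0.13,0,0,0]]
  ]
}}

```text
clock: 25.85
tool_pos: [0.5877, 0.2781, 0.1832]
orientation: [180.0, -0.0, -83.0]
force: [-0.9, -0.4, -1.4]
opening: 0.0566
gripper_force: 30.0
```

Request:
{"method": "step_arm", "body": {
  "steps": [
    [[0,0,0.01,0,0,0],[0,0,0.02,0,0,0],[0,0,0.03,0,0,0],[0,0,0.03,0,0,0]]
  ]
}}

```text
clock: 26.25
tool_pos: [0.5878, 0.2781, 0.1802]
orientation: [180.0, -0.0, -83.0]
force: [0.8, -0.5, -1.5]
opening: 0.0566
gripper_force: 30.0
```

Request:
{"method": "step_arm", "body": {
  "steps": [
    [[0,0,0.01,0,0,0],[0,0,0.02,0,0,0],[0,0,0.02,0,0,0],[0,0,0.02,0,0,0]]
  ]
}}

```text
clock: 26.65
tool_pos: [0.588, 0.2782, 0.1795]
orientation: [-179.9, 0.0, -83.0]
force: [-3.6, -0.8, 5.5]
opening: 0.0565
gripper_force: 30.0
```

Request:
{"method": "step_arm", "body": {
  "steps": [
    [[0,0,0.005,0,0,0],[0,0,0.01,0,0,0],[0,0,0.01,0,0,0],[0,0,0.01,0,0,0]]
  ]
}}

```text
clock: 27.05
tool_pos: [0.5881, 0.2782, 0.1793]
orientation: [-179.9, 0.0, -83.0]
force: [-4.8, -0.8, 9.8]
opening: 0.0565
gripper_force: 30.0
```

The handle rests on the peg (+10 N). I'll release gently.

Request:
{"method": "step_arm", "body": {
  "steps": [
    [[0,0,-0.01,0,0,0],[0,0,-0.01,0,0,0],[0,0,-0.01,0,0,0],[0,0,-0.01,0,0,0],[0,0,-0.01,0,0,0],[0,0,-0.01,0,0,0]]
  ],
  "jaw": 84
}}

```text
clock: 27.65
tool_pos: [0.5879, 0.2782, 0.1782]
orientation: [180.0, -0.0, -83.0]
force: [-0.3, 0.4, 0.2]
opening: 0.059
gripper_force: 0.0
```

Request:
{"method": "step_arm", "body": {
  "steps": [
    [[0,0,0,0,0,0],[0,0,0,0,0,0],[0,0,0,0,0,0],[0,0,0,0,0,0],[0,0,0,0,0,0],[0,0,0,0,0,0],[0,0,0,0,0,0],[0,0,0,0,0,0]]
  ],
  "jaw": 20
}}

```text
clock: 28.45
tool_pos: [0.5879, 0.2782, 0.1784]
orientation: [-180.0, 0.0, -83.0]
force: [-0.5, 0.8, -0.4]
opening: 0.0807
gripper_force: 0.0
```

```bash
cat > st.py <<'E'
from h import *
for n in("scene","top"):
    im,d=snapshot(n);P=cloud(n,d);np.savez("pics/end_%s.npz"%n,im=im,d=d)
    c,s=np.cos(np.radians(7)),np.sin(np.radians(7))
    X=P-[.591,.236,0];B=np.stack([X[...,0]*c+X[...,1]*s,-X[...,0]*s+X[...,1]*c,X[...,2]],-1)
    q=B[(B[...,1]>-.06)&(B[...,1]<.12)&(B[...,0]>-.032)&(B[...,0]<.033)&(B[...,2]>.07)&(B[...,2]<.24)]
    for a in np.arange(-.06,.12,.01):
        r=q[(q[:,1]>=a)&(q[:,1]<a+.01)]
        if len(r)>3:print(n,"y",a.round(2),len(r),"z",r[:,2].min().round(3),r[:,2].max().round(3),"x",r[:,0].min().round(3),r[:,0].max().round(3))
E
python3 st.py; python3 -c "
from h import *
o=get_obs();print(o['force'],o['opening'],o['tool_pos'])"
```

```text
scene y -0.04 13 z 0.175 0.187 x -0.007 -0.005
scene y -0.02 37 z 0.14 0.202 x -0.021 0.004
scene y -0.01 77 z 0.127 0.204 x -0.028 -0.005
scene y 0.0 107 z 0.118 0.21 x -0.032 -0.013
scene y 0.01 142 z 0.11 0.202 x -0.031 0.033
scene y 0.02 194 z 0.111 0.196 x -0.029 0.027
scene y 0.03 249 z 0.123 0.201 x -0.028 0.028
scene y 0.04 255 z 0.13 0.196 x -0.028 0.028
scene y 0.05 187 z 0.141 0.187 x -0.028 0.029
scene y 0.06 107 z 0.152 0.176 x -0.026 0.025
scene y 0.07 17 z 0.16 0.166 x -0.016 0.013
top y -0.05 4 z 0.177 0.184 x -0.005 0.005
top y -0.04 32 z 0.173 0.191 x -0.007 0.006
top y -0.03 38 z 0.164 0.203 x -0.007 0.007
top y -0.02 109 z 0.139 0.212 x -0.031 0.031
top y -0.01 169 z 0.132 0.22 x -0.03 0.033
top y 0.0 114 z 0.197 0.221 x -0.032 0.033
top y 0.01 54 z 0.168 0.211 x -0.022 0.029
top y 0.02 88 z 0.157 0.199 x -0.027 0.025
top y 0.03 32 z 0.172 0.201 x -0.026 0.024
top y 0.04 5 z 0.178 0.187 x -0.027 -0.023
top y 0.05 8 z 0.145 0.181 x -0.027 0.016
top y 0.06 38 z 0.153 0.173 x -0.023 0.002
top y 0.07 8 z 0.16 0.164 x -0.014 -0.001
[ 0.86184793 -0.20581882 -0.21972185] 0.08067508861843126 [0.58788498 0.27819259 0.17835607]
```

The beaker hangs tilted and centred along the peg (x about ±0.028 around the seat). I'll retreat straight up.

Request:
{"method": "step_arm", "body": {
  "steps": [
    [[0,0,-0.1,0,0,0],[0,0,-0.3,0,0,0],[0,0,-0.6,0,0,0],[0,0,-0.9,0,0,0],[0,0,-0.9,0,0,0]]
  ],
  "jaw": 0
}}

```text
clock: 29.05
tool_pos: [0.5899, 0.2791, 0.2745]
orientation: [-179.6, 0.2, -83.0]
force: [0.3, 0.2, 0.1]
opening: 0.0876
gripper_force: 0.0
```

Request:
{"method": "step_arm", "body": {
  "steps": [
    [[0,0.3,-0.3,0,0,0],[0,0.6,-0.5,0,0,0],[0,0.9,-0.6,0,0,0],[0,0.9,-0.6,0,0,0],[0,0.9,-0.6,0,0,0]]
  ]
}}

```text
clock: 29.55
tool_pos: [0.4983, 0.2674, 0.3297]
orientation: [-179.9, 0.1, -83.0]
force: [-0.1, 0.1, -0.2]
opening: 0.0874
gripper_force: 0.0
```

Request:
{"method": "step_arm", "body": {
  "steps": [
    [[0,0,0,0,0,0],[0,0,0,0,0,0],[0,0,0,0,0,0],[0,0,0,0,0,0],[0,0,0,0,0,0],[0,0,0,0,0,0],[0,0,0,0,0,0],[0,0,0,0,0,0]]
  ]
}}

```text
clock: 30.35
tool_pos: [0.4986, 0.2672, 0.3284]
orientation: [-180.0, 0.0, -83.0]
force: [0.0, 0.7, 0.6]
opening: 0.088
gripper_force: 0.0
```

```bash
python3 st.py|grep scene
python3 - <<'E'
from h import *
S=np.load("pics/scene0.npz");E=np.load("pics/end_scene.npz");A=cloud("scene",S['d']);B=cloud("scene",E['d'])
for nm,(u,v) in dict(vial=(361,262),timer=(223,345),flask=(208,245)).items():
    a=np.median(A[v-3:v+4,u-3:u+4].reshape(-1,3),0);b=np.median(B[v-3:v+4,u-3:u+4].reshape(-1,3),0);print(nm,a.round(3),b.round(3))
E
```

```text
scene y -0.04 15 z 0.174 0.187 x -0.008 -0.004
scene y -0.03 4 z 0.196 0.199 x -0.006 -0.005
scene y -0.02 61 z 0.137 0.209 x -0.023 0.007
scene y -0.01 129 z 0.127 0.219 x -0.031 0.032
scene y 0.0 276 z 0.118 0.221 x -0.031 0.031
scene y 0.01 375 z 0.109 0.211 x -0.031 0.033
scene y 0.02 303 z 0.112 0.201 x -0.028 0.028
scene y 0.03 331 z 0.123 0.201 x -0.029 0.028
scene y 0.04 280 z 0.13 0.196 x -0.028 0.029
scene y 0.05 187 z 0.141 0.184 x -0.027 0.028
scene y 0.06 102 z 0.15 0.176 x -0.026 0.026
scene y 0.07 20 z 0.16 0.165 x -0.013 0.013
vial [ 0.396 -0.1    0.044] [ 0.396 -0.101  0.043]
timer [0.426 0.248 0.016] [0.426 0.247 0.016]
flask [0.68  0.093 0.045] [0.681 0.093 0.045]
```

The beaker hangs still, unchanged since before the retreat, and the bystanders have not moved.

```bash
python3 -c "
from plant import *
print(close_job())"
```

```text
the job is handed in; nothing more can be done
None
```

I handed the job in at about 30 s: the clamp opened counter-clockwise to its stop, the beaker was stood on the middle of the mat and released, then re-gripped by its body and hung by its handle on the hook at rest; the flask, timer and vial have not moved.

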